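Strip the drum grater for washing-up

ROBOT

A 7-joint arm with a two-finger parallel gripper is mounted at the origin on a cart in front of the work surface, level with it; the furniture and walls round the work are solid. World frame = base frame: x ahead of the robot, y to its left, z up, the work surface at z = 0. Lengths are in m, angles in rad, forces in N, time in s.
With the tool pointing down it reaches from about 0.4 to 0.75 m from the base axis. Payload 19.5 kg.
Tool frame: the origin (TCP) lies midway between the tips of the shut fingers; the grasp point (between the pads) lies 19 mm behind it; z points along the fingers, y is the line along which they close (so a half turn about z gives the same grasp; the last joint's range is limited). The gripper opens to 85 mm and grips with 20 to 120 N. Pads are 22 mm wide; open, the fingers measure 114 mm over their backs; the gripper's body (76 mm by 85 mm) begins 54 mm behind the grasp point. The pads swing forward as they close: fully open they stand 13 mm farther back than shut.
Start: joints at [1.284, 0.707, -0.028, 1.485, 0.022, 0.951, -0.075], TCP at [0.139, -0.558, 0.231] pointing down, gripper open.
Joint ranges: [-2.71, 2.71], [-0.32, 2.16], [-1.57, 1.52], [0, 2.45], [-1.46, 4.6], [0, 2.02], [-2.83, 2.83]. Speed limits (rad/s): [1.89, 1.89, 2.57, 2.57, 3.01, 3.01, 3.01].

INTERFACE

Orientations are given as a rotation vector (axis times angle).
In Python, from plant import robot, command_gripper, solver, readout, vision, hand_in, finder gives the robot as it stands. The module is installed in compiled form; this text tells all that it offers. Calls block until the motion is done:
- robot.movep(position, orientation): joint-space move of the TCP to a pose.
- robot.move_l(position, max_speed=0.15, attitude=None, stop_force=None): straight line of the TCP; attitude=None keeps the orientation; max_speed is the mean speed in m/s. With stop_force (N) it stops when the force on the tool has changed by that much, and returns True; else False.
- robot.movej(angles): joint-space move.
- command_gripper(opening): finger opening in m; the grip force is fixed at half the most; returns when the fingers have stopped.
- robot.hold(seconds).
- solver.ik(position, orientation): joint angles nearest the present ones, or None.
- readout.state(): the state.
- vision.read_camera(name): name is "side" or "top"; returns a dict with "pixels" (400x640x3 uint8, red, green, blue), "fx", "fy", "cx", "cy" (pixels), "T" (4x4, takes a point from camera to world coordinates). Camera axes: x right, y up, looking along -z (the intrinsics and any distortion apply to the point x, -y, -z); pixel columns grow to the right and rows downward; lengths in m; the calibration is good to about 2 mm. A picture is of the moment at which its call begins. There is no depth.
A pose or a line that the arm cannot do raises robot.IKError and nothing moves.
- hand_in(): hands the job in; it is judged then, once.
Trained networks look in the newest picture that a camera, given by its name, has taken for a name from the list of things; names that differ only in an ending like _2 or _b are one class to them, and where a whole thing is asked for, a point or a joint stands for the part that bears it (a point fixed in the world has none). Each returns a list of dicts, best first, with "confidence" (0 to 1); they miss things now and then, are a little off and sometimes report something else, mostly with a low value. They report only what shows in the picture. A call takes as long as a camera call.
- finder.spot_in(camera, query): "centre" ([column, row] in pixels, amid what is visible of it).
The state is a dict: "time": time; "q": joint angles; "joint_vel": joint speeds; "joint_torque": joint torques, N m; "position": TCP position; "eef_rot": TCP orientation; "wrist_force": force on the tool from outside, world axes, zero at the start; "moment": the same for the moment, N m; "finger_gap": finger opening in m; "gripper_force": force on a finger pad.
Only numpy, scipy, OpenCV 4.12 (cv2) and the standard library are available. Lean on these libraries where they do the work, as an engineer would, in place of code of your own. Each camera call takes 0.05 s, during which the arm holds its last target. There are 200 camera calls.

TASK

Take the grating drum off the drum grater so that it can be washed: turn it clockwise, seen from its open end, feeling for the place where its bayonet lets go, draw it straight off the end of the drive shaft, and lay it gently on its side in the draining tray. Do not force the drum against the machine, and leave the food pusher in the tray, the cup and the pepper mill where they stand.

Things in the scene. Friction and masses are not known exactly. Their poses are not given: they have to be found in the camera images.
- grater: table-top drum grater, fixed: white motor housing 155 x 136, top at z = 160 (black switch on it to 176), grey base and grey bearing boss (54 across) on its front. Origin at the middle of its underside, z up; its front looks along -x. A level steel drive shaft, 16 in diameter, sticks out of the boss along -x at y = 0, z = 125; it carries the drum.
- boss_end (a point): point on the shaft's axis where it leaves the boss, at x = -55, z = 125 of the grater. 12.5 mm in front of it a square cross pin (5 x 5, 42 from tip to tip) goes through the shaft, hidden inside the drum. The gearbox holds the shaft: it does not turn with the drum unless it is forced.
- shaft_end (a point): free end of the drive shaft, 87 mm from boss_end along the grater's -x. The drum comes off over this end.
- drum: grating drum on the drive shaft: perforated steel tube with green ends, 57 in diameter, 75 long, about 0.25 kg. Origin on its axis at mid length, 39 mm in front of boss_end at the start; x along the axis, into the machine; -x is its open end. Its 19.6 mm square bore hangs loose on the shaft, the drum's axis 1.7 mm below the shaft's. Unlocked, it slides freely along -x and is clear after 90 mm.
- drum_hub (a point): middle of the drum's end next to the machine (drum x = +37.5). Its hub plate, 7 thick, is caught behind the cross pin until two notches, lying along the drum's own y (level at the start), are in line with the pin within about 3 to 4 degrees. Pulled before that, it meets the pin after 1 to 2 mm.
- drum_mouth (a point): middle of the drum's open end (drum x = -37.5). To unlock, turn the drum about its x in the positive sense (clockwise as seen looking at this end) by 0.34 to 1.14 rad from the start, differently each time and not visible; about 3 degrees past the exact line a lug inside meets the pin and stops the turn.
- tray: grey draining tray, fixed, 220 (x) x 180 (y), rim 24 high, walls 5 thick, ribs along x whose tops are 8.5 above the worktop. Origin at the middle of its underside, z up.
- pusher: white food pusher, 62 wide, 93 high, standing in the tray near its +x end. Origin at the middle of its underside.
- mug: small striped cup, 63 x 87 x 52, standing to the left in front of the grater. Origin at the middle of its underside.
- pepper_mill: wooden pepper mill, 58 across, 150 high, standing in front of the sink. Origin at the middle of its underside.

How it is judged:
On the way:
1. the drum has been slid to the open end of the shaft, still in line with it (x of drum in the frame of grater between -0.24 and -0.15 m and y of drum in the frame of grater between -0.02 and 0.02 m and z of drum in the frame of grater between 0.105 and 0.15 m and angle between the x axis of drum and the x axis of grater, either way round below 0.2 rad), for 0.05 s.
At the end, for the whole second after the job is handed in: The drum lies at rest on its side on the floor of the draining tray (its axis within about 13 degrees of level, its middle within 85 mm of the tray's middle along the tray and 65 mm across), released, and the pusher still stands within 30 mm of its place (x of drum in the frame of tray between -0.085 and 0.085 m and y of drum in the frame of tray between -0.065 and 0.065 m and z of drum in the frame of tray below 0.045 m and angle between drum's own x axis and vertical between 1.35 and 1.8 rad and linear speed of drum below 0.02 m/s and distance of pusher from where it was at the start of the episode below 0.03 m); the robot touches nothing.
It fails at once if the drum was forced against the machine (more than 40 N between them) (contact force between drum and grater above 40 N).
It fails at once if the drum was dropped or pressed hard into the tray (more than 40 N) (contact force between drum and tray above 40 N).
It fails at once if the pusher was knocked away or over (distance of pusher from where it was at the start of the episode above 0.04 m or angle between pusher's own z axis and vertical above 0.5 rad).
It fails at once if the cup or the pepper mill was disturbed (distance of any of mug, pepper_mill from where it was at the start of the episode above 0.03 m).
It also fails if it takes over 67 s, if anything falls off the work surface, if the arm or the gripper's body presses on something with over 40 N, if the wrist force passes 120 N, or if a joint passes its speed limit or range.

## Working session

There is one attempt and no reset: what is moved stays moved. The work goes in short steps, each a Python script; the robot and the scene stay as the last script left them, time stands still between calls to the robot, and variables do not carry over. Pictures are saved under pics/ and viewed, at most 10 in all, crops included, and the job is handed in when it is done.

```bash
mkdir -p pics; cat > h.py <<'E'
import numpy as np, cv2
from plant import robot, command_gripper, solver, readout, vision, hand_in, finder
def ray(c,px):
    T=np.array(c["T"]); d=np.array([(px[0]-c["cx"])/c["fx"],-(px[1]-c["cy"])/c["fy"],-1.])
    d=T[:3,:3]@d; return T[:3,3],d/np.linalg.norm(d)
def tri(c1,p1,c2,p2):
    o1,d1=ray(c1,p1);o2,d2=ray(c2,p2)
    s=np.linalg.lstsq(np.c_[d1,-d2],o2-o1,rcond=None)[0]
    a=o1+s[0]*d1;b=o2+s[1]*d2
    return (a+b)/2,np.linalg.norm(a-b)
def proj(c,P):
    T=np.array(c["T"]);q=T[:3,:3].T@(np.array(P)-T[:3,3])
    return [c["cx"]+c["fx"]*q[0]/-q[2],c["cy"]+c["fy"]*(-q[1])/-q[2]]
E
python3 - <<'E'
from h import *
C={}
for n in("side","top"):
    c=C[n]=vision.read_camera(n); cv2.imwrite(f"pics/{n}0.png",c["pixels"][:,:,::-1])
    print(n,[k for k in c if k!="pixels"],c["fx"],c["fy"],c["cx"],c["cy"],np.round(c["T"],3).tolist())
for q in "grater boss_end shaft_end drum drum_hub drum_mouth tray pusher mug pepper_mill".split():
    r=[finder.spot_in(n,q)[:2] for n in C]
    print(q,[[(np.round(x["centre"]).tolist(),round(x["confidence"],2)) for x in y] for y in r], end=' ')
    if r[0] and r[1]: print(tri(C["side"],r[0][0]["centre"],C["top"],r[1][0]["centre"]))
    else: print()
s=readout.state();print(s["position"],s["eef_rot"],s["time"])
E
```

```text
side ['fx', 'fy', 'cx', 'cy', 'T'] 400.607674800981 400.607674800981 324.021135601464 202.49635774768143 [[0.997, 0.063, -0.054, 0.481], [-0.082, 0.855, -0.512, -0.542], [0.014, 0.515, 0.857, 1.262], [0.0, 0.0, 0.0, 1.0]]
top ['fx', 'fy', 'cx', 'cy', 'T'] 477.3571252681602 477.3571252681602 318.69513223071186 195.4006054565876 [[-0.011, 0.997, -0.082, 0.441], [-1.0, -0.011, -0.001, 0.12], [-0.002, 0.082, 0.997, 1.431], [0.0, 0.0, 0.0, 1.0]]
grater [[([356.0, 190.0], 0.81)], [([284.0, 154.0], 0.7)]] (array([0.673383  , 0.21924249, 0.06299865]), np.float64(0.0006521372858338672))
boss_end [[([357.0, 189.0], 0.6)], [([281.0, 155.0], 0.64)]] (array([0.67673193, 0.2302726 , 0.04921324]), np.float64(0.0063590481764734174))
shaft_end [[([356.0, 186.0], 0.84)], [([283.0, 153.0], 0.71), ([347.0, 200.0], 0.47)]] (array([0.67541761, 0.2213992 , 0.08025614]), np.float64(0.0006224392702878118))
drum [[([318.0, 185.0], 0.73), ([285.0, 142.0], 0.29)], [([283.0, 201.0], 0.9)]] (array([0.53738981, 0.21992491, 0.10603537]), np.float64(0.0033439030562187663))
drum_hub [[], [([347.0, 201.0], 0.63), ([284.0, 198.0], 0.58)]] 
drum_mouth [[([320.0, 185.0], 0.59)], [([282.0, 200.0], 0.94)]] (array([0.5428339 , 0.22342898, 0.10053655]), np.float64(0.005531753011781504))
tray [[([294.0, 242.0], 0.74), ([355.0, 188.0], 0.45)], [([341.0, 234.0], 0.89)]] (array([0.44191022, 0.05665265, 0.00835857]), np.float64(0.0005177138543945322))
pusher [[([326.0, 236.0], 0.84)], [([348.0, 203.0], 0.96)]] (array([0.53975796, 0.03704904, 0.07955915]), np.float64(0.0208780564996933))
mug [[([287.0, 140.0], 0.59)], [([199.0, 238.0], 0.81), ([348.0, 204.0], 0.38)]] (array([0.43535225, 0.46443216, 0.05930678]), np.float64(0.0019351161760251855))
pepper_mill [[], [([427.0, 250.0], 0.82)]] 
[ 0.13933392 -0.55785069  0.23126222] [-3.11801645e+00 -3.83442338e-01  3.57483197e-05] 1.1
```

```bash
python3 - <<'E'
import cv2,numpy as np
a=cv2.imread("pics/side0.png")[90:290,210:450];b=cv2.imread("pics/top0.png")[100:300,170:450]
cv2.imwrite("pics/s1.png",cv2.resize(a,None,fx=3,fy=3,interpolation=2)); cv2.imwrite("pics/t1.png",cv2.resize(b,None,fx=2.8,fy=2.8,interpolation=2))
E
```

```text
(no output)
```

View pics/s1.png

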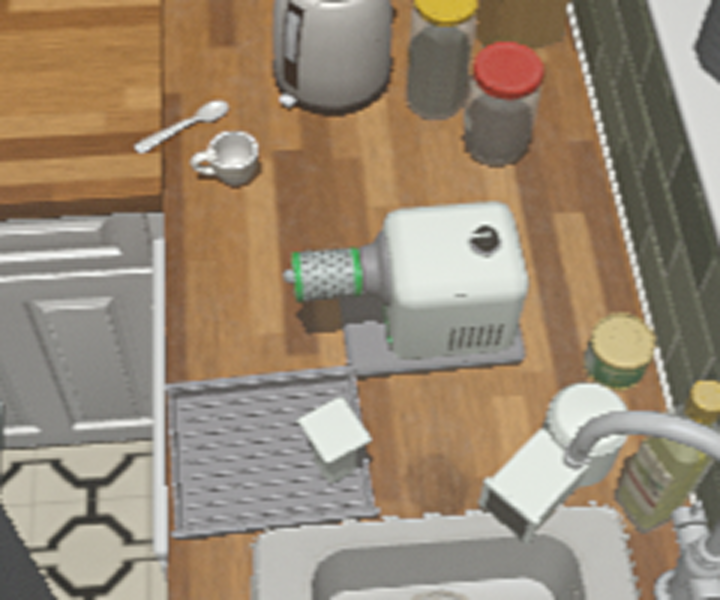

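View pics/t1.png

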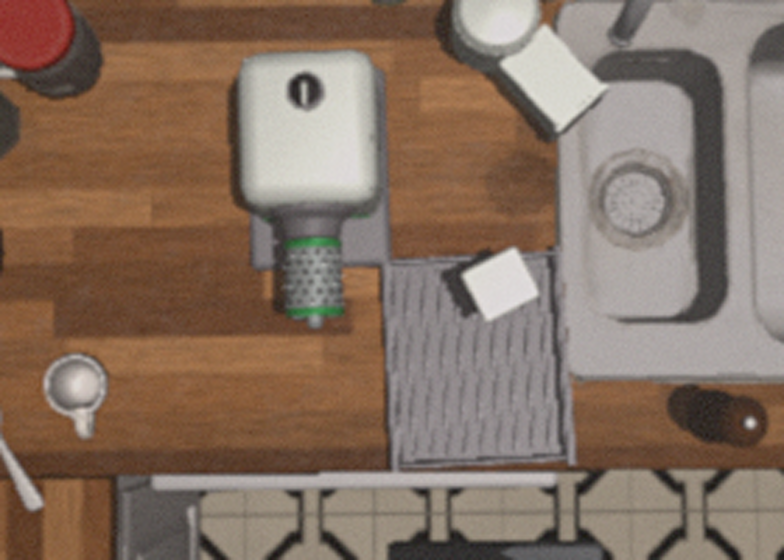

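The side view shows the drum with its green rings at about (309,182) and (329,180), and the shaft tip at (306,182). The top view shows the rings at about (282,212) and (282,186), and the tray's upper-left rim corner at (307,194), with the pusher near (348,203). The cup and the mill are well clear of the path.

```bash
python3 - <<'E'
from h import *
C={n:vision.read_camera(n) for n in("side","top")}
ends={}
for n,c in C.items():
    hsv=cv2.cvtColor(c["pixels"],cv2.COLOR_RGB2HSV)
    m=cv2.inRange(hsv,(45,90,60),(80,255,255))
    k,l,st,ce=cv2.connectedComponentsWithStats(m)
    for i in range(1,k):
        if st[i][4]>8 and 250<ce[i][0]<345 and 150<ce[i][1]<225:
            r=cv2.minAreaRect(np.argwhere(l==i)[:,::-1].astype(np.float32)); print(n,st[i],ce[i].round(1),np.round(r[0],1),np.round(r[1],1))
def t(a,b): return tri(C["side"],a,C["top"],b)
k=lambda s,t:([210+s[0]/3,90+s[1]/3],[170+t[0]/2.8,100+t[1]/2.8])
print("front",t(*k((298,277),(315,312))));print("rear",t(*k((359,271),(313,242))));print("tip",t(*k((288,275),(316,322))))
for p in [(384,262),(553,252),(575,462),(393,470)]:
    o,d=ray(C["top"],[170+p[0]/2.8,100+p[1]/2.8]); print("tray top",(o+d*(0.024-o[2])/d[2]).round(3))
for p in [(170,387),(354,372),(377,515),(174,536)]:
    o,d=ray(C["side"],[210+p[0]/3,90+p[1]/3]); print("tray side",(o+d*(0.024-o[2])/d[2]).round(3))
for p in [(465,282),(512,248),(540,293),(493,320)]:
    o,d=ray(C["top"],[170+p[0]/2.8,100+p[1]/2.8]); print("pusher top",(o+d*(0.093-o[2])/d[2]).round(3))
E
```

```text
side [327 173   4  15  29] [328.6 179.3] [328.7 179.9] [14.1  2.1]
side [307 174   4  15  33] [308.7 181. ] [308.6 181. ] [14.1  2.3]
top [272 185  19   3  50] [281.7 186.1] [281. 186.] [ 2. 18.]
top [272 210  20   3  44] [281.6 210.8] [281.5 211. ] [ 2. 19.]
front (array([0.50745846, 0.22088109, 0.12436991]), np.float64(0.0033072515198268944))
rear (array([0.576626  , 0.22232833, 0.12683334]), np.float64(0.004473710262429672))
tip (array([0.49675654, 0.21934431, 0.1319912 ]), np.float64(0.002125824489913653))
tray top [0.563 0.155 0.024]
tray top [ 0.571 -0.023  0.024]
tray top [ 0.351 -0.042  0.024]
tray top [0.345 0.148 0.024]
tray side [0.353 0.145 0.024]
tray side [0.569 0.149 0.024]
tray side [ 0.579 -0.033  0.024]
tray side [ 0.355 -0.041  0.024]
pusher top [0.536 0.073 0.093]
pusher top [0.57  0.025 0.093]
pusher top [ 0.524 -0.002  0.093]
pusher top [0.497 0.045 0.093]
```

```bash
cat >> h.py <<'E'
from scipy.spatial.transform import Rotation as R
yaw=0.0
def att(th,flip,yw=0.0):
    b=R.from_rotvec([np.pi,0,0]) if not flip else R.from_rotvec([0,np.pi,0])
    return R.from_euler('z',yw)*R.from_euler('x',th)*b
def pose(P,th,flip,yw=0.0,off=0.019):
    r=att(th,flip,yw); return np.array(P)+off*r.as_matrix()[:,2], r.as_rotvec()
E
python3 - <<'E'
from h import *
for f in (0,1):
  for x in (0.532,0.43):
    for th in (-1.0,-.7,-.4,-.2,0,.3,.6,.9,1.1):
        q=solver.ik(*pose((x,.221,.125),th,f)); print(f,x,th,None if q is None else np.round(q,2).tolist())
  for z in(.04,.25): print(f,'tray',z,solver.ik(*pose((.425,.055,z),0,f)))
E
```

```text
0 0.532 -1.0 [-0.98, 1.33, 0.63, 1.09, 0.17, 1.44, -2.23]
0 0.532 -0.7 [-1.1, 1.5, 1.47, 1.27, -0.78, 1.4, -1.49]
0 0.532 -0.4 [-1.03, 1.29, 1.21, 1.44, -0.81, 1.17, -1.42]
0 0.532 -0.2 [-0.89, 1.07, 0.84, 1.54, -0.68, 0.93, -1.48]
0 0.532 0 [-0.69, 0.94, 0.5, 1.63, -0.61, 0.74, -1.47]
0 0.532 0.3 [-0.26, 0.87, -0.09, 1.73, -0.47, 0.5, -1.48]
0 0.532 0.6 [0.04, 0.94, -0.4, 1.79, -0.69, 0.42, -1.12]
0 0.532 0.9 [0.26, 1.09, -0.59, 1.8, -0.95, 0.48, -0.72]
0 0.532 1.1 [0.33, 1.19, -0.61, 1.79, -1.1, 0.61, -0.49]
0 0.43 -1.0 [-1.31, 1.58, 1.41, 1.44, -0.54, 1.38, -1.64]
0 0.43 -0.7 [-1.28, 1.41, 1.33, 1.6, -0.69, 1.21, -1.51]
0 0.43 -0.4 [-1.21, 1.23, 1.2, 1.77, -0.85, 1.03, -1.34]
0 0.43 -0.2 [-1.11, 1.1, 1.06, 1.87, -0.97, 0.9, -1.18]
0 0.43 0 [-0.81, 0.85, 0.5, 1.96, -0.78, 0.53, -1.32]
0 0.43 0.3 [-0.26, 0.79, -0.2, 2.07, -0.65, 0.22, -1.34]
0 0.43 0.6 [0.17, 0.94, -0.69, 2.14, -0.95, 0.05, -0.87]
0 0.43 0.9 [0.43, 1.18, -0.96, 2.16, 4.41, 0.05, 0.26]
0 0.43 1.1 [0.58, 1.39, -1.14, 2.14, 0.57, 0.03, -2.04]
0 tray 0.04 [-0.21046411  0.94113713  0.01297212  2.17832211 -0.44172394  0.0
[... 622 characters left out ...]
]
1 0.43 -1.0 [-0.76, 1.16, -0.26, 1.41, 0.72, 1.59, 0.21]
1 0.43 -0.7 [-0.63, 1.02, -0.37, 1.58, 0.73, 1.33, 0.18]
1 0.43 -0.4 [-0.42, 0.93, -0.58, 1.74, 0.82, 1.1, 0.12]
1 0.43 -0.2 [-0.3, 0.88, -0.63, 1.84, 0.84, 0.89, 0.13]
1 0.43 0 [-0.47, 0.78, -0.13, 1.95, 0.23, 0.42, 0.8]
1 0.43 0.3 [-0.17, 0.8, -0.37, 2.07, -0.06, 0.18, 1.21]
1 0.43 0.6 [0.18, 0.95, -0.72, 2.14, -0.41, 0.04, 1.74]
1 0.43 0.9 [0.55, 1.39, -1.34, 2.16, 1.55, 0.38, -0.01]
1 0.43 1.1 [0.57, 1.39, -1.13, 2.14, 0.28, 0.02, 1.38]
1 tray 0.04 [-0.19163908  0.93981297 -0.02067538  2.17889305  0.62817067  0.0284096
  0.73898012]
1 tray 0.25 [ 0.25946618  0.58455266 -0.77925367  1.97041237  0.56221552  0.81465098
  0.73316841]
```

```bash
python3 - <<'E'
from h import *
P=np.array([.537,.2213,.1235]); th=-.9
s=readout.state(); p=s["position"].copy(); p[2]=.36
robot.move_l(p,max_speed=.3)
robot.movep(*pose((.48,.20,.36),-.4,1)); print(readout.state()["q"].round(2),readout.state()["time"])
a,o=pose(P,th,1,off=-.10); robot.movep(a,o)
s=readout.state();print(s["q"].round(2),s["time"],s["wrist_force"].round(2),s["moment"].round(2),s["finger_gap"],s["position"])
for z in(.04,): 
  for x in(.425,.44,.45): print(solver.ik(*pose((x,.05,z),0,1)).round(2))
for n in("side","top"):
    c=vision.read_camera(n); cv2.imwrite(f"pics/{n}2.png",c["pixels"][:,:,::-1])
a=cv2.imread("pics/side2.png")[80:260,240:420];b=cv2.imread("pics/top2.png")[110:290,190:370]
cv2.imwrite("pics/m2.png",cv2.resize(np.hstack([a,b]),(800,400),interpolation=2))
E
```

```text
[-0.11  0.87 -1.33  1.32  0.94  1.95  0.25] 4.6917
[-0.77  1.24 -0.25  0.7   0.77  1.96  0.64] 5.9 [ 0.39 -0.09 -0.46] [0.83 0.02 0.04] 0.08540467556374991 [0.53742726 0.29884299 0.18609024]
[-0.12  0.94 -0.14  2.18  1.32  0.11  0.05]
[-0.04  0.95 -0.27  2.13  1.2   0.23  0.19]
[-0.    0.96 -0.32  2.09  1.14  0.29  0.25]
```

View pics/m2.png

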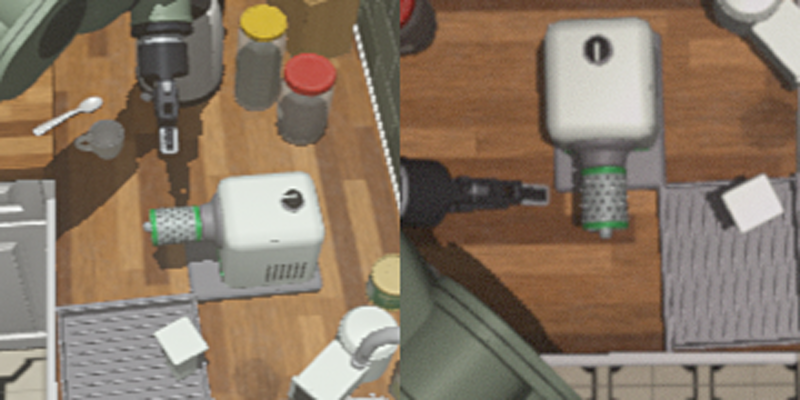

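```bash
cat >> h.py <<'E'
def st(tag=''):
    s=readout.state(); print(tag,round(s["time"],2),"F",s["wrist_force"].round(1),"M",s["moment"].round(2),"gap",round(s["finger_gap"],4),"gf",np.round(s["gripper_force"],1),"p",s["position"].round(4)); return s
OFF=.024
E
python3 - <<'E'
from h import *
P=np.array([.537,.2213,.1235]); th=-.9
a,o=pose(P,th,1,off=OFF); print(robot.move_l(a,max_speed=.08,stop_force=8)); st('in')
for g in (.066,.062,.060,.0585):
    command_gripper(g); s=st(g)
    if np.linalg.norm(s["wrist_force"])>10: break
E
```

```text
False
in 7.7 F [-0.5  0.1 -0.2] M [ 0.88 -0.01 -0.01] gap 0.0852 gf 0.0 p [0.537  0.2029 0.1087]
0.066 8.03 F [ 0.7 -0.1  0.4] M [ 0.91  0.01 -0.02] gap 0.066 gf 0.0 p [0.537  0.2026 0.1086]
0.062 8.25 F [ 1.1 -0.4  0.2] M [ 0.87 -0.07  0.  ] gap 0.062 gf 0.0 p [0.537  0.2025 0.1086]
0.06 8.47 F [ 0.3 -0.4  0.9] M [ 0.82 -0.02  0.01] gap 0.0602 gf 0.0 p [0.537  0.2025 0.1086]
0.0585 8.68 F [ 0.6  1.4 -0.6] M [0.92 0.01 0.07] gap 0.0585 gf 0.3 p [0.537  0.2026 0.1085]
```

```bash
python3 - <<'E'
from h import *
command_gripper(.0575); st('.0575')
command_gripper(.05); st('grip')
E
```

```text
.0575 8.9 F [ 0.3  0.9 -1.9] M [ 1.12 -0.01  0.02] gap 0.0575 gf 0.7 p [0.537  0.2026 0.1085]
grip 9.12 F [0.5 5.7 0.1] M [1.42 0.05 0.07] gap 0.0541 gf 62.2 p [0.537  0.2029 0.1086]
```

```bash
python3 - <<'E'
from h import *
s=readout.state(); p0=s["position"].copy()
for d in ((0,.001,0),(0,.001,.001),(0,.001,.002),(0,.001,.003),(0,.002,.0015)):
    robot.move_l(p0+np.array(d),max_speed=.02); robot.hold(.1); st(d)
E
```

```text
(0, 0.001, 0) 9.47 F [ 0.3  1.1 -0.6] M [ 1.04  0.05 -0.03] gap 0.0536 gf 63.0 p [0.537  0.2038 0.1086]
(0, 0.001, 0.001) 9.82 F [ 0.6 -0.2 -3. ] M [ 1.27 -0.01 -0.01] gap 0.0537 gf 63.0 p [0.537  0.2038 0.1095]
(0, 0.001, 0.002) 10.17 F [ 0.9  0.3 -2.5] M [ 1.21 -0.03  0.02] gap 0.0537 gf 63.0 p [0.537  0.2039 0.1106]
(0, 0.001, 0.003) 10.52 F [ 0.1  0.1 -1.6] M [1.25 0.   0.02] gap 0.0541 gf 63.0 p [0.537  0.2039 0.1116]
(0, 0.002, 0.0015) 10.87 F [-0.1 -0.5 -2.6] M [ 1.24 -0.02  0.  ] gap 0.0539 gf 63.0 p [0.5369 0.2049 0.11  ]
```

```bash
cat >> h.py <<'E'
import json
def turn(C,th,x=None,hold=.05,v=.03,**k):
    a,o=pose(C,th,1,off=OFF); return robot.move_l(a,max_speed=v,attitude=o,**k)
def corr(C,s,g=.00012):
    f=s["wrist_force"]-np.array([0,0,-2.5]); d=np.clip(g*f,-.0006,.0006); d[0]=0
    d[np.abs(f)<1.5]=0
    return C+d
def save(C,th): json.dump([list(C),th],open("c.json","w"))
def load(): C,th=json.load(open("c.json")); return np.array(C),th
E
python3 - <<'E'
from h import *
th=-.9
C=np.array([.537,.2213+.0018,.1235+.0018])
turn(C,th); robot.hold(.1); st('c')
for i in range(5):
    th+=.06; turn(C,th); robot.hold(.08); s=st(round(th,2)); C=corr(C,s)
    if np.linalg.norm(s["wrist_force"])>15: break
print(C); save(C,th)
E
```

```text
c 11.22 F [-0.4 -1.1 -2.7] M [ 1.3   0.   -0.03] gap 0.0538 gf 63.0 p [0.537  0.2043 0.1104]
-0.84 11.55 F [-0.7  0.4 -3.1] M [ 1.14 -0.02  0.02] gap 0.0537 gf 63.2 p [0.537  0.2051 0.1094]
-0.78 11.88 F [-0.1  1.2 -2.4] M [ 1.12 -0.03 -0.02] gap 0.0537 gf 63.2 p [0.5369 0.2062 0.1082]
-0.72 12.22 F [-1.   0.3 -3.2] M [ 1.09 -0.01  0.02] gap 0.0537 gf 63.3 p [0.5368 0.2073 0.1071]
-0.66 12.55 F [ 0.3  0.4 -3. ] M [ 0.96  0.03 -0.02] gap 0.0537 gf 63.4 p [0.5368 0.2084 0.1062]
-0.6 12.88 F [ 0.5  0.1 -1.7] M [ 0.91 -0.05  0.07] gap 0.0539 gf 63.5 p [0.5368 0.2096 0.1053]
[0.537  0.2231 0.1253]
```

```bash
python3 - <<'E'
from h import *
C,th=load()
for i in range(34):
    th+=.03; turn(C,th); robot.hold(.05); s=readout.state(); f=s["wrist_force"]
    r=s["moment"][0]-1.62*np.sin(-th); print(round(th,2),round(s["time"],2),f.round(1),"res",round(r,2),"MyMz",s["moment"][1:].round(2))
    C=corr(C,s)
    if abs(r)>.18 or np.linalg.norm(f)>12: break
print(C); save(C,th)
E
```

```text
-0.57 13.18 [-0.2  0.2 -1.7] res -0.01 MyMz [0.   0.07]
-0.54 13.48 [-0.7  0.4 -2.3] res 0.02 MyMz [-0.02 -0.03]
-0.51 13.78 [-0.3 -0.4 -3. ] res -0.07 MyMz [ 0.01 -0.01]
-0.48 14.08 [ 0.1  0.1 -3.2] res -0.02 MyMz [ 0.02 -0.02]
-0.45 14.38 [ 0.3 -0.4 -2.6] res -0.06 MyMz [0.01 0.01]
-0.42 14.68 [-0.5 -0.5 -3.2] res -0.02 MyMz [0.05 0.03]
-0.39 14.98 [-0.5  0.3 -2.8] res -0.05 MyMz [-0.03  0.02]
-0.36 15.28 [-0.2  0.8 -3.1] res 0.03 MyMz [ 0.04 -0.04]
-0.33 15.58 [-0.5 -0.  -2.4] res 0.02 MyMz [0.02 0.01]
-0.3 15.88 [ 0.1  0.  -2.7] res 0.05 MyMz [-0.  0.]
-0.27 16.18 [-0.1  0.4 -3. ] res -0.03 MyMz [ 0.04 -0.06]
-0.24 16.48 [ 0.3 -0.1 -2.8] res 0.04 MyMz [ 0.03 -0.04]
-0.21 16.78 [ 0.7  0.4 -2.6] res -0.01 MyMz [-0.01 -0.03]
-0.18 17.08 [ 0.3  0.3 -2.5] res 0.04 MyMz [-0.02  0.01]
-0.15 17.38 [ 0.5  0.3 -2.3] res 0.02 MyMz [ 0.05 -0.01]
-0.12 17.68 [ 0.  -0.1 -2.3] res -0.0 MyMz [0.03 0.02]
-0.09 17.98 [ 0.3  0.2 -3.3] res -0.07 MyMz [0.06 0.03]
-0.06 18.28 [ 1.1 -0.  -3.7] res 0.07 MyMz [-0.06  0.02]
-0.03 18.58 [ 0.3  4.5 -4.1] res 0.8 MyMz [0.12 0.18]
[0.537      0.22363535 0.12510526]
```

```bash
python3 - <<'E'
from h import *
C,_=load(); C[1:]=[.2231,.1253]
for th in (-.105,-.08,-.13):
    turn(C,th); robot.hold(.1); s=st(th)
    p=s["position"].copy(); a,o=pose(C,th,1,off=OFF)
    hit=robot.move_l(a+[-.008,0,0],max_speed=.02,stop_force=6); s=st(f'pull {hit}')
    if not hit: break
    robot.move_l(a,max_speed=.03)
C[0]=s["position"][0]; save(C,th)
E
```

```text
-0.105 18.93 F [ 0.1  0.1 -2.6] M [ 0.14 -0.03 -0.04] gap 0.0541 gf 65.3 p [0.5371 0.2201 0.1014]
pull True 19.2 F [ 4.3  0.2 -2.3] M [ 0.26 -0.96  0.12] gap 0.0537 gf 65.3 p [0.5351 0.2198 0.1013]
-0.08 19.8 F [ 0.3  0.3 -2.8] M [ 0.11 -0.02  0.02] gap 0.0539 gf 65.4 p [0.537  0.221  0.1014]
pull False 20.35 F [ 0.   0.9 -2.6] M [0.19 0.03 0.  ] gap 0.0538 gf 65.4 p [0.529  0.2212 0.1014]
```

```bash
python3 - <<'E'
from h import *
C,th=load()
while C[0]>.4275:
    C[0]=max(C[0]-.02,.427); hit=turn(C,th,v=.08,stop_force=9); robot.hold(.05); s=st(f'{hit}'); C=corr(C,s,.0003)
    if hit: break
print(C,s["q"].round(2)); save(C,th)
E
```

```text
False 20.8 F [ 0.4 -0.3 -2.1] M [ 0.11 -0.03  0.04] gap 0.0539 gf 65.3 p [0.5096 0.2211 0.1014]
False 21.25 F [-0.1  0.4 -3.8] M [0.12 0.03 0.02] gap 0.0538 gf 65.3 p [0.4897 0.2211 0.1014]
False 21.7 F [-0.2 -1.1 -2. ] M [ 0.15  0.03 -0.04] gap 0.0537 gf 65.4 p [0.4697 0.2211 0.1014]
False 22.15 F [ 0.5 -0.8 -3.5] M [ 0.09 -0.04  0.05] gap 0.0536 gf 65.4 p [0.4497 0.2212 0.1014]
False 22.6 F [ 0.8  0.5 -1. ] M [ 0.13  0.03 -0.03] gap 0.0538 gf 65.4 p [0.4297 0.2212 0.1014]
False 22.9 F [ 0.9  0.1 -2.7] M [ 0.11 -0.    0.02] gap 0.0538 gf 65.4 p [0.4272 0.2211 0.1018]
[0.427     0.2231    0.1257593] [-0.3   0.84 -0.52  1.91  0.77  0.66  0.23]
```

```bash
python3 - <<'E'
from h import *
C,th=load()
C[2]=.19; turn(C,th,v=.12)
C=np.array([.428,.054,.19]); th=-.03; turn(C,th,v=.12); C[2]=.08; turn(C,th,v=.1); s=st('over'); save(C,th); print(s["q"].round(2))
for n in("side","top"):
    c=vision.read_camera(n); cv2.imwrite(f"pics/{n}3.png",c["pixels"][:,:,::-1])
a=cv2.imread("pics/side3.png")[160:300,240:380];b=cv2.imread("pics/top3.png")[170:310,270:410]
cv2.imwrite("pics/m3.png",cv2.resize(np.hstack([a,b]),(800,400),interpolation=2))
E
```

```text
over 26.38 F [-0.3 -0.7 -2.4] M [ 0.03 -0.04 -0.03] gap 0.0535 gf 65.4 p [0.4281 0.0533 0.0563]
[-0.04  0.87 -0.33  2.15  1.07  0.32  0.27]
```

View pics/m3.png

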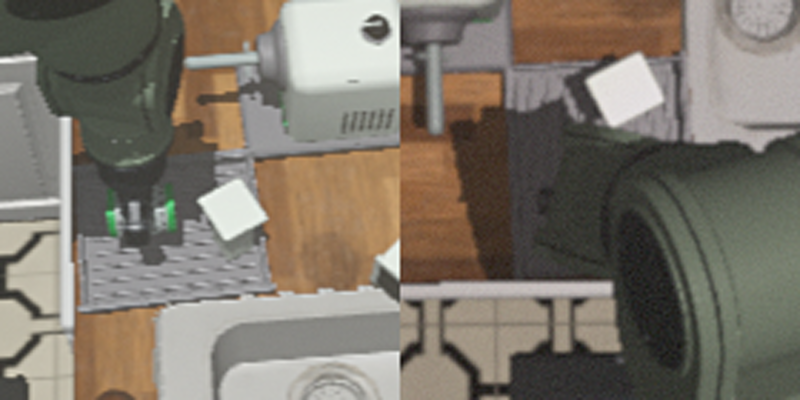

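The drum (green rings) hangs over the tray clear of the pusher, which still stands in its place, and the shaft is bare. Lower it until it touches.

```bash
python3 - <<'E'
from h import *
C,th=load()
C[2]=.045; print(turn(C,th,v=.05,stop_force=4)); st()
C[2]=.030; print(turn(C,th,v=.012,stop_force=4)); s=st('down')
E
```

```text
False
 27.33 F [ 0.8  0.6 -3.3] M [ 0.06 -0.   -0.  ] gap 0.0536 gf 65.4 p [0.4281 0.0533 0.0212]
True
down 28.05 F [1.3 0.1 8.1] M [ 0.05 -0.08 -0.03] gap 0.0539 gf 66.6 p [0.4282 0.0534 0.0134]
```

```bash
python3 - <<'E'
from h import *
s=readout.state(); p=s["position"]
robot.move_l(p+[0,0,.0005],max_speed=.02); st()
command_gripper(.062); st(); command_gripper(.08); st('open')
robot.move_l(p+[0,0,.06],max_speed=.08,stop_force=8); st(); robot.move_l(p+[0,0,.28],max_speed=.2)
robot.movep(*pose((.45,.25,.40),-.3,1,off=0)); robot.hold(.3); st()
C={}
for n in("side","top"):
    c=C[n]=vision.read_camera(n); cv2.imwrite(f"pics/{n}4.png",c["pixels"][:,:,::-1])
r=[finder.spot_in(n,"drum")[:1] for n in C]; print(r)
if r[0] and r[1]: print(tri(C["side"],r[0][0]["centre"],C["top"],r[1][0]["centre"]))
a=cv2.imread("pics/side4.png")[160:300,240:380];b=cv2.imread("pics/top4.png")[170:310,270:410]
cv2.imwrite("pics/m4.png",cv2.resize(np.hstack([a,b]),(800,400),interpolation=2))
E
```

```text
28.3 F [ 0.7  0.8 -0.4] M [0.02 0.09 0.05] gap 0.0538 gf 65.6 p [0.4281 0.0533 0.0139]
 28.55 F [ 0.3 -1.1 -0.6] M [-0.04 -0.01 -0.02] gap 0.062 gf 0.1 p [0.4282 0.0533 0.0139]
open 28.88 F [ 0.1  0.1 -0.1] M [ 0.1   0.02 -0.04] gap 0.08 gf 0.0 p [0.4282 0.0534 0.0139]
 29.77 F [-0.1  0.3  0.1] M [ 0.05  0.04 -0.02] gap 0.08 gf 0.0 p [0.4281 0.0533 0.0731]
 32.36 F [-0.4 -0.3 -0.1] M [ 0.29 -0.05 -0.06] gap 0.0802 gf 0.0 p [0.4503 0.2493 0.3999]
[[{'centre': [290.2, 243.3], 'confidence': 0.74}], [{'centre': [348.0, 238.6], 'confidence': 0.62}]]
(array([0.43042865, 0.03765746, 0.03889901]), np.float64(0.0029081948391146586))
```

View pics/m4.png

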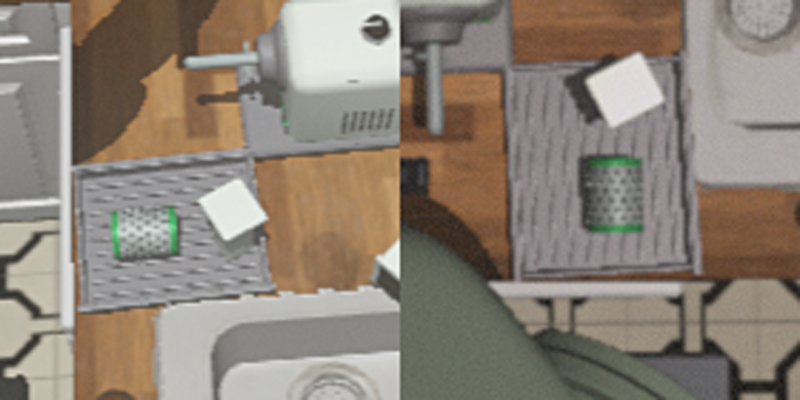

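The drum lies on its side in the tray at about (0.430, 0.038), having rolled about 15 mm. The pusher stands unmoved. I'll check it is at rest, then hand in.

```bash
python3 - <<'E'
from h import *
robot.hold(1.0)
c=vision.read_camera("top"); print(finder.spot_in("top","drum")[:1],finder.spot_in("top","pusher")[:1])
p=finder.spot_in("top","drum")[0]["centre"]
if abs(p[0]-348)<2.5 and abs(p[1]-238.6)<3: print(hand_in())
E
```

```text
[{'centre': [343.2, 239.5], 'confidence': 0.87}] [{'centre': [345.6, 202.3], 'confidence': 0.58}]
```

```bash
python3 - <<'E'
from h import *
def g():
    c=vision.read_camera("top")["pixels"]; m=cv2.inRange(cv2.cvtColor(c,cv2.COLOR_RGB2HSV),(45,90,60),(80,255,255))[220:255,315:380]
    return np.argwhere(m).mean(0)[::-1]+[315,220]
c0=cv2.imread("pics/top4.png"); m=cv2.inRange(cv2.cvtColor(c0,cv2.COLOR_BGR2HSV),(45,90,60),(80,255,255))[220:255,315:380]
print(np.argwhere(m).mean(0)[::-1]+[315,220])
a=g(); robot.hold(.7); b=g(); print(a,b)
if np.abs(a-b).max()<.5: print(hand_in())
E
```

```text
[345.1025641  236.34615385]
[345.20779221 236.18181818] [344.93670886 236.53164557]
the job is handed in; nothing more can be done
None
```

The drum is off the grater and lying on its side, at rest, in the draining tray. The highest wrist force I read was about 8 N, and the pusher is still standing in its place. I kept the arm well clear of the cup and mill but did not check them again at the end. The job was handed in about 35 s into the 67 s allowed.

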